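Refill the knob dispenser and press its label holder home

TASK

Tip the four brass knobs out of the blue scoop through the funnel into the clear tube of the plywood stand, and set the scoop back down upright on the bench, letting go of it. Then take the label holder (black with a yellow card) out of its wooden rest and slide it down behind the steel lip on the stand's front until it has pushed the red sprung strip fully home, without forcing it, and finish while still gripping it and holding it pressed down, so that a colleague could drive the fixing screw. Leave the other things on the bench where they are.

Things in the scene. Friction and masses are not known exactly. Their poses are not given: they have to be found in the camera images.
- stand: Fixed plywood block, 120 (x) by 300 (y) by 40 tall, origin at the centre of its underside; its front (-x side) faces roughly the robot. On top at its +y end stands a clear tube with a steel funnel; on its front face, at the -y end, is the steel lip for the label holder, with free space above.
- funnel_mouth (a point): Centre of the funnel's rim, 158 above the bench. The mouth is 116 across outside, 109 inside; the cone is 40 deep and narrows to the tube's 36 bore.
- tube_floor (a point): Centre of the tube's inner floor, 44 above the bench. The tube (36 inside, 43 outside diameter) goes up from here 74 to the foot of the funnel at 118 above the bench.
- lip_slot (a point): Middle of the top opening of the lip channel, 40 above the bench; axes as the stand's. The channel is a gap 9 wide (stand x) between the plywood face (up to 40) and a 2 thick steel lip, 82 long (stand y) between end cheeks. The lip is straight up to 30, then flares away from the plywood up to 39, widening the opening to about 15.
- strip (a joint): Red sprung strip, 74 long, that forms the bottom of the lip channel: 0 = up (its top 16 above the bench), 0.008 = fully home against its stop (top 8 above the bench). It needs 3.6 N to start moving and 13 N at the stop, and springs back up if let go.
- scoop: Loose blue scoop, about 160 g, origin under the middle of its tray. Tray 90 long (x), 50 wide (y), 40 tall, open at the front (-x, the spout), which faces roughly the robot at first. Its floor rises 9.5 degrees to the spout; tipped 45 degrees spout-down all knobs roll out. At the back (+x) an upright wooden handle 30 (x) by 20 (y), from the bench to 95 tall, centred 60 behind the origin.
- scoop_grip (a point): Point inside the scoop's handle, on its centre line, 70 above the scoop's underside (25 below the handle's top): grasp here from above, fingers closing along scoop y (20 wide). 60 behind the scoop's origin. Axes as the scoop's.
- scoop_spout (a point): Middle of the front edge of the scoop's floor, where the knobs roll off: 45 in front of the scoop's origin (-x), 20 above its underside.
- knob0_center (a point): Centre of a brass ball knob, 16 diameter, 18 g; all four start in the back of the scoop.
- knob1_center (a point): Centre of a brass ball knob, 16 diameter, 18 g; all four start in the back of the scoop.
- knob2_center (a point): Centre of a brass ball knob, 16 diameter, 18 g; all four start in the back of the scoop.
- knob3_center (a point): Centre of a brass ball knob, 16 diameter, 18 g; all four start in the back of the scoop.
- rest: Fixed wooden rest block, 50 (x) by 84 (y) by 25 tall, origin at the centre of its underside, with a slot along y, 7 wide and 20 deep, open at the top, that holds the label holder upright.
- label: Loose label holder: black upright plate, yellow card on both faces (either may face out), 5 thick (x), 70 wide (y), 85 tall (z), about 60 g; origin at the middle of its lower edge. It starts upright in the rest, lower 20 in the slot, lower edge 5 above the bench. Fully home its lower edge is 8 above the bench and its upper 53 stand above the stand's top.
- label_grip (a point): Point in the middle of the label holder's plate, 68 above its lower edge (17 below its top): grasp here from above, fingers closing along label x (5 thick). Axes as the label holder's. Gripped here, the fingertips stay clear of the stand's top and lip when it is home.
- oil: Bystander, leave alone: amber finishing-oil bottle, 60 dia, 150 tall; origin under its middle.
- bowl: Bystander, leave alone: small turned wooden bowl, 110 dia, 50 tall; origin under its middle.
- driver: Bystander, leave alone: red-handled screwdriver lying on the bench; origin under its middle.
- wrench: Bystander, leave alone: steel wrench lying on the bench; origin under its middle.
- collar: Bystander, leave alone: steel collar, 44 dia, 20 tall; origin under its middle.
- finial: Bystander, leave alone: dark turned finial, 40 dia, 65 tall; origin under its middle.
Things that resemble listed ones, but are neither listed nor needed, are in the scene too. What is shaped like the scoop but green or pink is not meant.

How it is judged (in metres and radians):
On the way, in this order (a step that is already met when the one before it is completed fails the run):
1. all four knobs are in the tube, below the funnel (horizontal distance between each of knob0_center, knob1_center, knob2_center, knob3_center and tube_floor below 0.018 m and z of each of knob0_center, knob1_center, knob2_center, knob3_center in the frame of stand below 0.112 m), for 0.2 s.
2. the scoop stands upright on the bench, let go (height (world z) of scoop below 0.008 m and angle between scoop's own z axis and vertical below 0.12 rad and linear speed of scoop below 0.03 m/s and contact force between the fingers and scoop below 0.1 N), for 0.2 s.
3. the label holder is behind the lip, held by the gripper and pressing the strip home (value of joint strip above 0.0055 m and contact force between label and stand above 6 N and contact force between the fingers and label above 5 N and angle between label's own z axis and vertical below 0.15 rad and angle between the x axis of label and the x axis of stand, either way round below 0.12 rad and x of label in the frame of stand between -0.07 and -0.059 m and z of label in the frame of stand below 0.0115 m and linear speed of label below 0.03 m/s), for 0.3 s.
At the end, for the whole second after the job is handed in: Four knobs in the tube, below the funnel; scoop upright on the bench, let go; label holder upright (0.15 rad) and square (0.12 rad) behind the lip, strip pressed at least 5.5 of its 8 mm, over 6 N push on the stand, fingers holding it with over 5 N; all at rest (all of step 1 and all of step 2 and all of step 3); the arm keeps its last pose, push and grip.
It fails at once if a bystander was moved by more than 30 mm (distance of any of oil, bowl, driver, wrench, collar, finial from where it was at the start of the episode above 0.03 m).
It fails at once if the label holder was forced (over 60 N on the stand) (contact force between label and stand above 60 N).
It also fails if it takes over 72 s, if anything falls off the work surface, if the arm or the gripper's body presses on something with over 40 N, if the wrist force passes 120 N, or if a joint passes its speed limit or range.

ROBOT

A 6-joint arm with a two-finger parallel gripper is mounted at the origin on the work surface. World frame = base frame: x ahead of the robot, y to its left, z up, the work surface at z = 0. Lengths are in mm, angles in rad, forces in N, time in s.
With the tool pointing down it reaches from about 300 to 775 mm from the base axis. Payload 14.6 kg.
Tool frame: the origin (TCP) lies on the centre line of the jaws, within the pads' length; the fingertips stand 19 mm ahead of it and the grasp point (between the pads) is the TCP (bot.tip_reach is the distance from the TCP to the fingertips, in mm); z points along the fingers, y is the line along which they close (so a half turn about z gives the same grasp; the last joint's range is limited). The gripper opens to 85 mm and grips with 20 to 120 N. Pads are 22 mm wide; open, the fingers measure 114 mm over their backs; the gripper's body (76 mm by 85 mm) begins 54 mm behind the grasp point. The pads swing forward as they close: fully open they stand 13 mm farther back than shut.
Start: joints at [1.038, 0.3, 1.521, -0, 1.321, -0.067], TCP at [247.022, 491.396, 221.181] pointing down, gripper open.
Joint ranges: [-3.03, 3.03], [-0.79, 2.21], [0.23, 2.52], [-1.04, 4.18], [0, 3.07], [-2.55, 2.55]. Speed limits (rad/s): [2.22, 2.22, 2.57, 3.14, 3.14, 3.14].

INTERFACE

Orientations are given as a unit quaternion [w, x, y, z].
In Python, from rig import bot gives the robot as it stands. Calls block until the motion is done:
- bot.move_to(position, orientation): joint-space move of the TCP to a pose.
- bot.servo_line(position, attitude=None, speed=150, until_force=None): straight line of the TCP; attitude=None keeps the orientation; speed is the mean speed in mm/s. With until_force (N) it stops when the force on the tool has changed by that much, and returns True; else False.
- bot.move_joints(angles): joint-space move.
- bot.move_gripper(opening, grip_force=None): finger opening in mm; grip_force is the grip in N (None keeps the last); returns when the fingers have stopped.
- bot.dwell(seconds).
- bot.ik(position, orientation): joint angles nearest the present ones, or None.
- bot.read_state(): the state.
- bot.read_camera(name): name is "side" or "top" or "wrist"; returns a dict with "image" (420x560x3 uint8, blue, green, red), "depth" (420x560 float32, mm along the optical axis (not along the pixel's ray), 0 where there is no reading), "fovy" (degrees; the focal length in pixels is half the picture's height over the tangent of half this angle, whatever the lens; pixels are square), "cx", "cy" (the principal point, pixels), "eye" and "attitude" of the camera in the world; the wrist camera has in their place "mount" (4x4, takes a point from camera to tool coordinates, whose origin is the TCP and whose axes are the flange's). Camera axes: x right, y down, z forward; pixel columns grow to the right and rows downward; lengths in mm; the calibration is good to about 2 mm. A picture is of the moment at which its call begins: read the wrist's pose just before it.
A pose or a line that the arm cannot do raises bot.MotionError and nothing moves.
- bot.finish_job(): hands the job in; it is judged then, once.
The state is a dict: "clock": time; "joint_positions": joint angles; "qvel": joint speeds; "effort": joint torques, N m; "ee_pos": TCP position; "tool_rot": TCP orientation; "ft_force": force on the tool from outside, world axes, zero at the start; "moment": the same for the moment, N m; "grip_width": finger opening in mm; "grip_force": force on a finger pad.
Only numpy, scipy, OpenCV 4.12 (cv2) and the standard library are available. Lean on these libraries where they do the work, as an engineer would, in place of code of your own. Each camera call takes 0.05 s, during which the arm holds its last target. There are 200 camera calls.

## Working session

There is one attempt and no reset: what is moved stays moved. The work goes in short steps, each a Python script; the robot and the scene stay as the last script left them, time stands still between calls to the robot, and variables do not carry over. Pictures are saved under pics/ and viewed, at most 13 in all, crops included, and the job is handed in when it is done.

```bash
mkdir -p pics; ls; cat > h.py <<'E'
import numpy as np, cv2
from scipy.spatial.transform import Rotation as R
from rig import bot
def q2R(q): return R.from_quat(np.r_[q[1:],q[0]]).as_matrix()
def R2q(M):
    q=R.from_matrix(M).as_quat(); return [q[3],*q[:3]]
def grab(name):
    s=bot.read_state(); c=bot.read_camera(name)
    if 'eye' in c:
        T=np.eye(4); a=np.array(c['attitude']); T[:3,:3]=a if a.shape==(3,3) else q2R(a); T[:3,3]=c['eye']
    else:
        W=np.eye(4); W[:3,:3]=q2R(s['tool_rot']); W[:3,3]=s['ee_pos']; T=W@np.array(c['mount'])
    c['T']=T; c['f']=c['image'].shape[0]/2/np.tan(np.radians(c['fovy'])/2)
    return c
def save(c,n): 
    cv2.imwrite(f'pics/{n}.png',c['image']); np.savez(f'pics/{n}.npz',image=c['image'],depth=c['depth'],T=c['T'],f=c['f'],cx=c['cx'],cy=c['cy'])
def ray(c,u,v):
    d=c['T'][:3,:3]@np.array([(u-c['cx'])/c['f'],(v-c['cy'])/c['f'],1]); return c['T'][:3,3],d
def atz(c,u,v,z):
    o,d=ray(c,u,v); return o+d*(z-o[2])/d[2]
def dep(c,u,v):
    o,d=ray(c,u,v); return o+d*float(c['depth'][int(round(v)),int(round(u))])
def cloud(c):
    v,u=np.mgrid[:c['depth'].shape[0],:c['depth'].shape[1]]
    P=np.stack([(u-c['cx'])/c['f'],(v-c['cy'])/c['f'],np.ones(u.shape)],-1)*c['depth'][...,None]
    return P@c['T'][:3,:3].T+c['T'][:3,3]
def tri(c1,p1,c2,p2):
    A=[];b=[]
    for c,p in((c1,p1),(c2,p2)):
        o,d=ray(c,*p); d=d/np.linalg.norm(d); M=np.eye(3)-np.outer(d,d); A.append(M); b.append(M@o)
    return np.linalg.lstsq(np.vstack(A),np.hstack(b),rcond=None)[0]
def load(n): return dict(np.load(f'pics/{n}.npz'))
E
python3 - <<'E'
from h import *
for n in('top','side'):
    c=grab(n); save(c,n); print(n,c['fovy'],c['T'].round(3).tolist(),[k for k in c], (c['depth']>0).mean())
print(bot.read_state())
E
```

```text
pics
top 43.31784340445539 [[-0.014, -0.982, 0.19, 189.211], [-1.0, 0.015, 0.002, 13.5], [-0.005, -0.19, -0.982, 1624.479], [0.0, 0.0, 0.0, 1.0]] ['image', 'depth', 'fovy', 'cx', 'cy', 'eye', 'attitude', 'T', 'f'] 0.9959056122448979
side 50.94233590244503 [[0.987, -0.098, 0.129, 314.613], [-0.162, -0.604, 0.78, -1005.825], [0.002, -0.791, -0.612, 894.428], [0.0, 0.0, 0.0, 1.0]] ['image', 'depth', 'fovy', 'cx', 'cy', 'eye', 'attitude', 'T', 'f'] 0.9960926870748299
{'clock': 0.1, 'joint_positions': array([ 1.03841616e+00,  3.00386511e-01,  1.52153006e+00, -8.01497668e-06,
        1.32071513e+00, -6.65926025e-02]), 'qvel': array([-0.00068412, -0.00132067, -0.00237796,  0.00035646,  0.00084008,
       -0.00178801]), 'effort': array([ 4.19329672e-04, -5.44381070e+01, -3.62364471e+01, -8.22170091e-05,
        3.02042536e-03,  3.33210801e-05]), 'ee_pos': array([246.90427781, 491.20999394, 220.68930732]), 'tool_rot': array([-1.49565653e-04,  2.30793145e-01,  9.73002700e-01, -4.97545233e-04]), 'ft_force': array([-0.04452717,  0.34135683,  1.09662782]), 'moment': array([ 0.04267798,  0.03008076, -0.01341221]), 'grip_force': 0.0, 'grip_width': 85.40425851826745}
```

View pics/top.png

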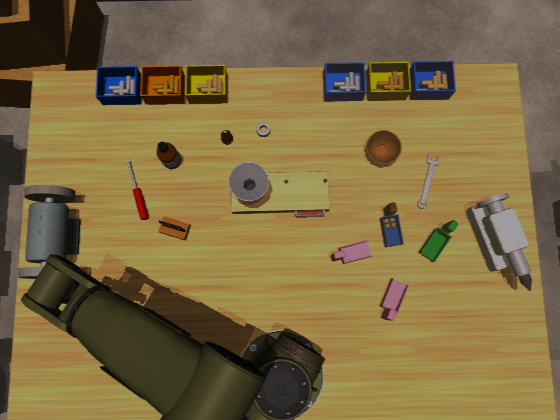

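View pics/side.png

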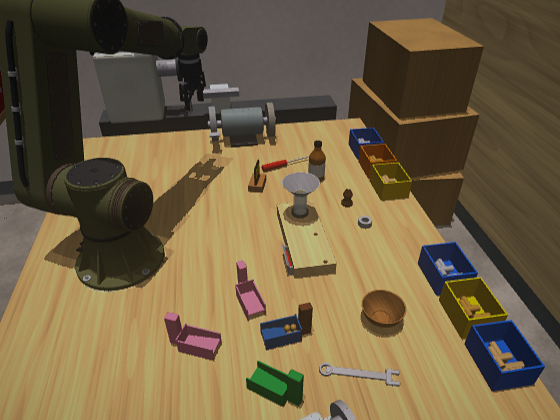

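The top view shows the blue scoop at (391,225) with its handle at (391,210), which is the only blue one. The decoys are green at (435,240) and pink at (350,252) and (394,300). The label in its rest is at (174,228). The stand is at (280,192), with its funnel at (249,182) and its lip at (310,212). The side view agrees: the scoop with brass knobs is at (288,328). Next I'll make rough fixes, then take close wrist views.

```bash
python3 - <<'E'
from h import *
c=load('top')
P={'scoop':(391,230,40),'handle':(391,209,95),'label':(174,226,88),'funnel':(249,182,158),'lip':(310,212,40)}
for k,(u,v,z) in P.items(): print(k,atz(c,u,v,z).round(),dep(c,u,v).round())
def look(x,y,z,n,yaw=0):
    # tool down; closing axis y along world angle
    M=R.from_euler('z',yaw).as_matrix()@np.diag([1,-1,-1])
    for M2 in (M, M@np.diag([-1,-1,1])):
        try: bot.move_to([x,y,z],R2q(M2)); break
        except bot.MotionError as e: print(e)
    bot.dwell(.3); w=grab('wrist'); save(w,n); return w
l=atz(c,174,226,88)
w=look(l[0]-60,l[1],300,'w_label')
print(w['T'].round(3).tolist(), w['f'], np.array(bot.read_state()['joint_positions']).round(2))
s=atz(c,391,220,60)
w2=look(s[0]-60,s[1],300,'w_scoop')
print(w2['T'].round(3).tolist(), bot.read_state()['clock'],np.array(bot.read_state()['joint_positions']).round(2))
cv2.imwrite('pics/pair.png',np.hstack([cv2.resize(w['image'],(400,300)),cv2.resize(w2['image'],(400,300))]))
E
```

```text
scoop [ 418. -342.   40.] [ 421. -346.   22.]
handle [ 472. -333.   95.] [ 473. -333.   92.]
label [433. 306.  88.] [431. 304.  96.]
funnel [545.  81. 158.] [566.  85.  72.]
lip [477. -99.  40.] [ 481. -100.   19.]
[[-0.001, -0.947, -0.321, 454.604], [-1.0, 0.001, 0.001, 305.55], [-0.0, 0.321, -0.947, 452.764], [0.0, 0.0, 0.0, 1.0]] 312.217843509051 [ 0.61  0.1   1.58 -0.    1.46  2.18]
[[-0.001, -0.947, -0.32, 467.561], [-1.0, 0.001, 0.001, -339.152], [-0.0, 0.32, -0.947, 452.878], [0.0, 0.0, 0.0, 1.0]] 5.0417 [-0.79  0.17  1.5   0.    1.47  0.78]
```

View pics/pair.png

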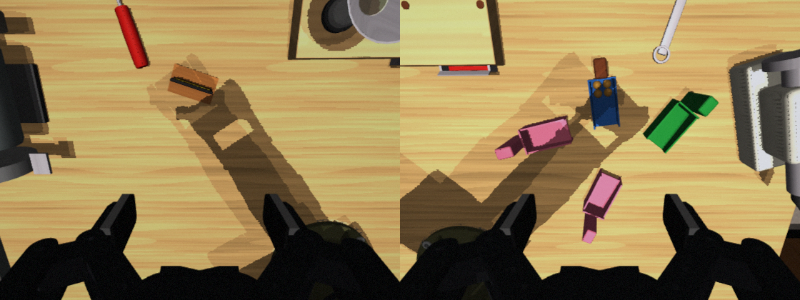

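The left half shows the label standing in the rest's slot at (190,84). The right half shows the blue scoop with four brass knobs at (603,95) and its handle at (600,68), pointing away. Pink and green are the decoys. Next come closer views for exact poses.

```bash
cat >> h.py <<'E'
def look(x,y,z,n,yaw=0):
    M=R.from_euler('z',yaw).as_matrix()@np.diag([1,-1,-1])
    sols=[(bot.ik([x,y,z],R2q(A)),A) for A in (M, M@np.diag([-1,-1,1]))]
    q=np.array(bot.read_state()['joint_positions'])
    sols=[s for s in sols if s[0] is not None]
    b=min(sols,key=lambda s:abs(np.array(s[0])-q).max())
    # keep camera on the +x side of tool: first orientation only
    bot.move_to([x,y,z],R2q(b[1])); bot.dwell(.3); w=grab('wrist'); save(w,n); return w
E
python3 - <<'E'
from h import *
def lk(x,y,z,n):
    bot.move_to([x,y,z],R2q(np.diag([1.,-1,-1])@np.diag([-1.,-1,1]))) if 0 else bot.move_to([x,y,z],ORI)
    bot.dwell(.25); w=grab('wrist'); save(w,n); return w
ORI=bot.read_state()['tool_rot']; print(ORI)
ws=[]
ws.append(lk(455,-338,200,'c_scoop'))
ws.append(lk(500,-90,200,'c_lip'))
ws.append(lk(540,20,290,'c_fun'))
ws.append(lk(455,306,200,'c_label'))
I=[cv2.resize(w['image'],(400,300),interpolation=cv2.INTER_AREA) for w in ws]
cv2.imwrite('pics/quad.png',np.vstack([np.hstack(I[:2]),np.hstack(I[2:])]))
print(bot.read_state()['clock'])
E
```

```text
[-1.57380213e-05  9.99999984e-01  1.75853384e-04  5.87188192e-06]
9.625
```

View pics/quad.png

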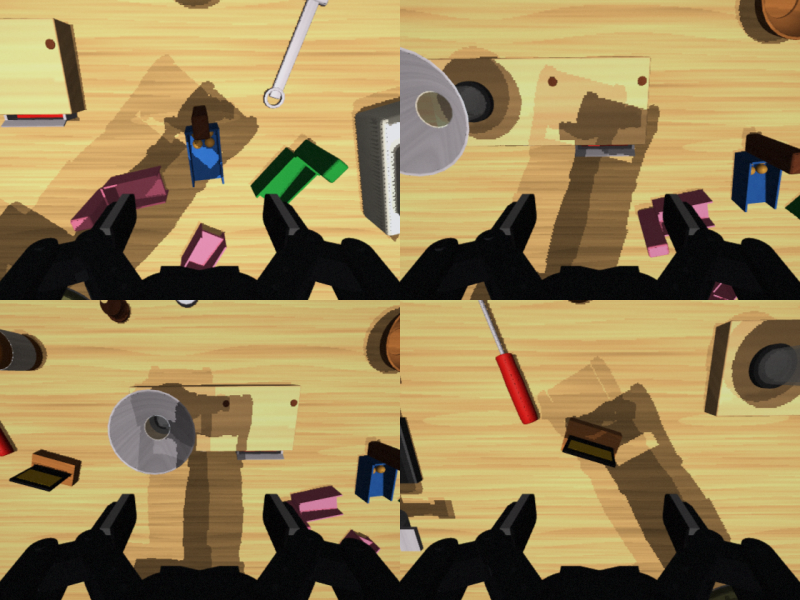

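The quad shows the scoop with its knobs (top-left, (205,155)), the lip with the red strip (top-right, (605,150)), the funnel (bottom-left, (152,430)) and the label in its rest (bottom-right, (592,440)). Next I'll fit geometry to the depth clouds from two views each.

```bash
python3 - <<'E'
from h import *
def sel(n,ctr,r,z0,z1):
    c=load(n); P=cloud(c); m=(c['depth']>0)&(np.hypot(P[...,0]-ctr[0],P[...,1]-ctr[1])<r)&(P[...,2]>z0)&(P[...,2]<z1)
    return P[m],c['image'][m]
def rect(n,ctr,r,z0,z1,filt=None):
    P,I=sel(n,ctr,r,z0,z1)
    if len(P)<5: print(n,'few',len(P)); return
    (cx,cy),s,a=cv2.minAreaRect(P[:,:2].astype(np.float32)); print(n,len(P),'ctr',round(cx,1),round(cy,1),'size',np.round(s,1),'ang',round(a,2),'zmed',np.median(P[:,2]).round(1))
for n in('c_scoop','w_scoop','top'): rect(n,(472,-335),40,86,103)
for n in('c_scoop','w_scoop','c_lip'): rect(n,(425,-340),75,8,98)
for n in('c_label','w_label','c_fun'): rect(n,(433,306),50,82,96)
for n in('c_label','w_label'): rect(n,(433,306),60,19,31)
for n in('c_lip','c_fun'): rect(n,(525,0),200,36,43)
for n in('c_fun','c_lip','top','w_label'):
    P,_=sel(n,(550,83),75,153,163)
    if len(P)>10:
        (x,y),r=cv2.minEnclosingCircle(P[:,:2].astype(np.float32)); print(n,'funnel',len(P),round(x,1),round(y,1),round(r,1),np.median(P[:,2]).round(1), 'max z', P[:,2].max().round(1))
# stand edges: line fits per column in c_lip
P,I=sel('c_lip',(525,-20),200,36,43)
for y0 in range(-130,0,10):
    q=P[(P[:,1]>y0)&(P[:,1]<y0+10)]
    print(y0+5,q[:,0].min().round(1),np.percentile(q[:,0],3).round(1),q[:,0].max().round(1),end=' | ')
c=load('c_lip'); 
big=cv2.resize(c['image'][180:240,220:340],(800,400),interpolation=cv2.INTER_CUBIC)
cs=load('c_scoop'); b2=cv2.resize(cs['image'][130:280,220:360],(400,428)); 
cv2.imwrite('pics/lipcrop.png',big)
# profile through the lip at y=-100
P,_=sel('c_lip',(470,-95),22,0,60); o=np.argsort(P[:,0]); P=P[o]
P=P[abs(P[:,1]+95)<3]; print(); print(P[:, [0,2]].round(0).tolist())
E
```

```text
c_scoop 806 ctr 477.7 -340.6 size [30.2 19.9] ang 6.92 zmed 94.8
w_scoop 531 ctr 477.6 -340.9 size [29.8 20. ] ang 6.69 zmed 94.7
top 73 ctr 478.1 -337.1 size [29.9 21.1] ang 8.82 zmed 95.0
c_scoop 4157 ctr 433.1 -346.1 size [120.2  50. ] ang 6.84 zmed 20.6
w_scoop 2954 ctr 433.0 -346.3 size [119.8  50. ] ang 6.83 zmed 19.5
c_lip 6608 ctr 432.5 -346.0 size [121.8  52.1] ang 7.02 zmed 31.5
c_label 603 ctr 439.0 317.8 size [69.7  6.3] ang 71.81 zmed 89.5
w_label 299 ctr 438.8 317.6 size [69.5  5.2] ang 71.97 zmed 89.9
c_fun 423 ctr 439.1 317.2 size [69.9  7.4] ang 72.14 zmed 88.9
c_label 1875 ctr 438.8 317.7 size [84.1 50. ] ang 72.21 zmed 25.1
w_label 2089 ctr 438.5 317.7 size [83.7 50.1] ang 72.14 zmed 25.1
c_lip 30987 ctr 535.2 -14.5 size [137.8 288.9] ang 0.43 zmed 40.1
c_fun 14557 ctr 534.8 -9.0 size [138.2 299.4] ang 0.44 zmed 40.0
c_fun funnel 2788 548.1 81.6 57.8 156.6 max z 160.2
c_lip funnel 2404 547.1 79.0 57.6 157.1 max z 160.5
top funnel 277 548.7 84.7 57.4 156.9 max z 162.9
w_label funnel 654 513.8 101.2 42.1 157.0 max z 160.0
-125 467.5 471.4 604.9 | -115 467.1 471.0 603
[... 1732 characters left out ...]
.0, 31.0], [476.0, 20.0], [476.0, 24.0], [476.0, 20.0], [476.0, 21.0], [477.0, 15.0], [477.0, 16.0], [477.0, 16.0], [477.0, 16.0], [477.0, 17.0], [478.0, 17.0], [486.0, 39.0], [486.0, 39.0], [486.0, 39.0], [486.0, 40.0], [486.0, 41.0], [486.0, 41.0], [487.0, 40.0], [487.0, 40.0], [487.0, 40.0], [487.0, 40.0], [487.0, 40.0], [487.0, 41.0], [488.0, 39.0], [488.0, 40.0], [488.0, 40.0], [488.0, 40.0], [488.0, 40.0], [488.0, 40.0], [489.0, 40.0], [489.0, 40.0], [489.0, 40.0], [489.0, 40.0], [489.0, 40.0], [489.0, 41.0], [490.0, 39.0], [490.0, 40.0], [490.0, 40.0], [490.0, 41.0], [490.0, 41.0], [491.0, 41.0], [491.0, 40.0], [491.0, 40.0], [491.0, 41.0], [491.0, 41.0], [491.0, 41.0], [491.0, 41.0]]
```

View pics/lipcrop.png

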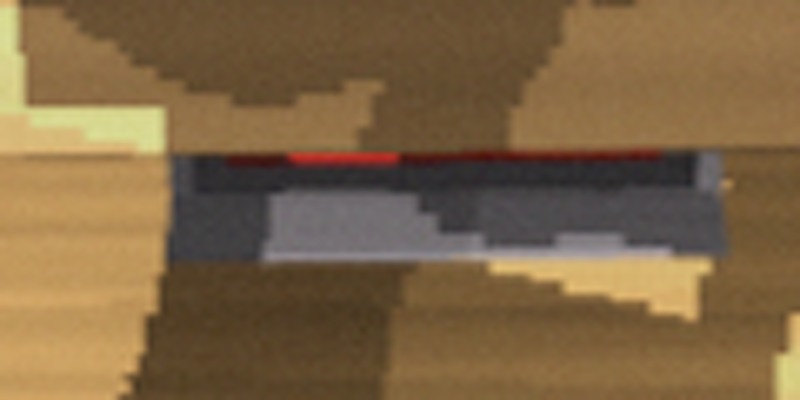

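Every measurement agrees with the text:

| Item | Position (mm) | Yaw | Check |
|---|---|---|---|
| Scoop handle | (477.7, -340.6) | 6.84° | top at 95 |
| Label | (439, 317.7) | -18.1° | top at 90 |
| Funnel | (548, 81.5) | – | rim at 158 |
| Stand front face | x ≈ 484.5 | about 0.45° | 120 deep |

The crop shows the lip channel from px 170 to 725 with the red strip inside. Now I'll grasp the scoop and carry it to the funnel.

```bash
cat >> h.py <<'E'
D=np.diag([1.,-1,-1]); PSI=np.radians(6.84); HX=np.array([477.7,-340.6,0])
def tool(yaw,tilt=0): return R2q(R.from_euler('z',yaw).as_matrix()@R.from_euler('y',-tilt).as_matrix()@D)
def pour_pose(sp,yaw,tilt):
    M=R.from_euler('z',yaw).as_matrix()@R.from_euler('y',-tilt).as_matrix()
    return sp+M@np.array([105,0,50]), tool(yaw,tilt)
FUN=np.array([548,81.5,0]); YP=np.radians(8)
SP=lambda t: FUN+14*np.array([np.cos(YP),np.sin(YP),0])+[0,0,np.interp(t,[0,10,20,30,45],[186,186,178,171,168])]
E
python3 - <<'E'
from h import *
for t in (0,10,20,30,45,50):
    p,q=pour_pose(SP(t),YP,np.radians(t)); j=bot.ik(p,q); print(t,p.round(),None if j is None else np.round(j,2))
p=bot.read_state()['ee_pos']; bot.servo_line([p[0]-20,p[1],265],speed=200)
bot.move_to(HX+[0,0,200],tool(PSI)); bot.move_gripper(50,80)
print(bot.read_state()['joint_positions'].round(2))
hit=bot.servo_line(HX+[0,0,71],speed=120,until_force=8); print('hit',hit)
bot.move_gripper(0,80); s=bot.read_state(); print(s['grip_width'],s['grip_force'],s['ee_pos'])
bot.servo_line(HX+[0,0,130],speed=80)
s=bot.read_state(); print(s['grip_width'],s['ft_force'],s['moment'],s['clock'])
save(grab('side'),'s_lift'); cv2.imwrite('pics/s_lift_c.png',cv2.resize(grab('side')['image'][180:400,180:420],(480,440)))
E
```

```text
0 [666.  98. 236.] [ 0.09  0.58  1.1  -0.    1.47  1.52]
10 [656.  97. 253.] [0.09 0.44 1.27 0.01 1.26 1.52]
20 [643.  95. 261.] [0.08 0.31 1.45 0.02 1.03 1.51]
30 [627.  93. 267.] [0.08 0.19 1.63 0.04 0.8  1.48]
45 [600.  89. 278.] [0.06 0.04 1.87 0.12 0.45 1.41]
50 [591.  88. 281.] [ 0.06 -0.    1.95  0.19  0.33  1.34]
[-0.68  0.4   1.44 -0.    1.3   0.77]
hit False
17.834012256715447 79.00120496749878 [ 478.05385764 -340.70616251   71.73523826]
18.06566435828773 [-0.2924417  -0.56859692 -3.08337958] [-0.01097084 -0.08423829  0.0107407 ] 15.375
```

View pics/s_lift_c.png

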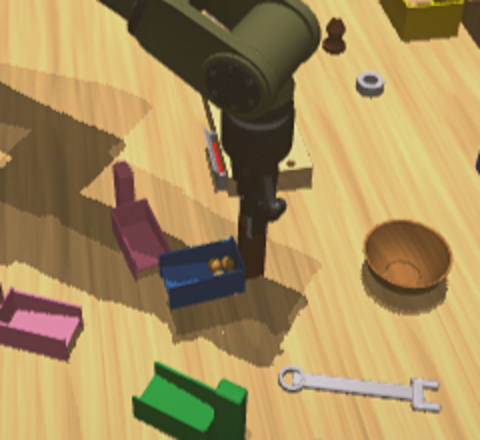

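The scoop is lifted level, with the knobs still in its back at about (222,265). Next: carry it over the funnel and pour.

```bash
python3 - <<'E'
from h import *
bot.servo_line(HX+[0,0,275],speed=150)
p,q=pour_pose(SP(0)+[0,0,2],YP,0)
bot.servo_line([p[0],p[1],275],q,speed=200)
bot.servo_line(p,q,speed=60)
for t in (10,17,24,31,38,45,49):
    p,q=pour_pose(SP(t)+[0,0,2],YP,np.radians(t)); bot.servo_line(p,q,speed=25)
bot.dwell(.6)
s=bot.read_state(); print(s['clock'],s['ft_force'],s['ee_pos'])
a=grab('side')['image'][130:290,220:400]; b=grab('top')['image'][140:240,200:310]
cv2.imwrite('pics/pour.png',np.hstack([cv2.resize(a,(450,400)),cv2.resize(b,(350,400))]))
E
```

```text
25.1167 [-0.1469163  -0.25717178 -1.75640141] [592.72804991  87.78367125 282.05100379]
```

View pics/pour.png

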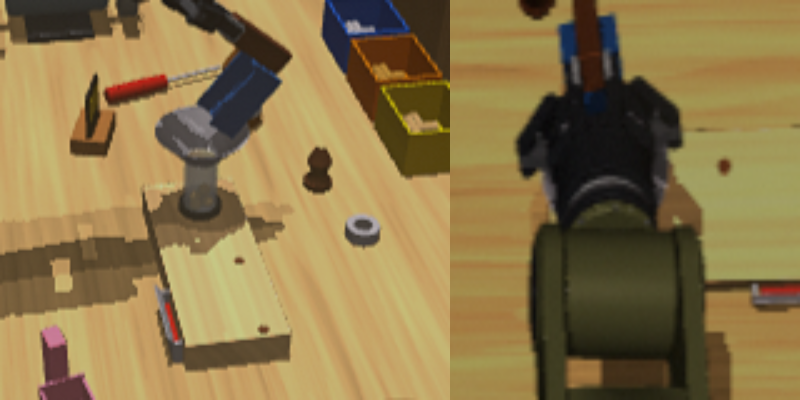

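The scoop is tipped into the funnel, and the amber spot at (258,122) is the oil bottle behind it. Next: return the scoop upright to its starting place and check the tube.

```bash
python3 - <<'E'
from h import *
for t in (40,20,0):
    p,q=pour_pose(SP(t)+[0,0,8],YP,np.radians(t)); bot.servo_line(p,q,speed=90)
bot.servo_line(p+[0,0,30],q)
c=grab('side'); save(c,'s_after')
bot.servo_line(HX+[0,0,180],tool(PSI),speed=220)
bot.servo_line(HX+[0,0,85],speed=120)
hit=bot.servo_line(HX+[0,0,66],speed=20,until_force=3); s=bot.read_state(); print(hit,s['ee_pos'],s['ft_force'],s['clock'])
bot.move_gripper(48,80)
bot.servo_line(HX+[0,0,200],speed=150)
d=grab('side'); w=grab('wrist'); save(w,'w_down'); print(bot.read_state()['clock'])
a=c['image'][160:225,265:335]; b=d['image'][160:225,265:335]; e=d['image'][220:400,180:360]; 
cv2.imwrite('pics/chk.png',np.hstack([cv2.resize(x,(260,260),interpolation=cv2.INTER_CUBIC) for x in(a,b,e)]))
E
```

```text
True [ 477.84220597 -340.49638041   71.76791315] [0.26689822 1.48554836 5.41221986] 31.0083
32.5167
```

View pics/chk.png

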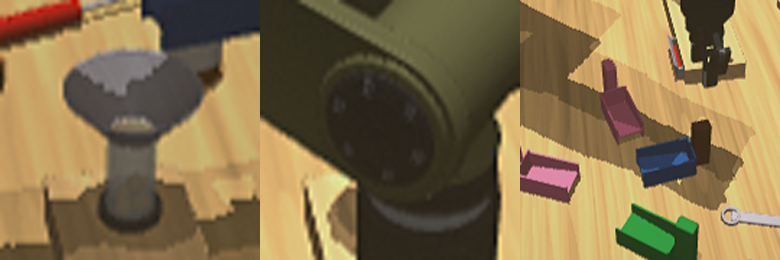

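The scoop is upright, empty and let go, shown at (665,160) in the crop. Next I'll look down the tube on the way, then grasp the label.

```bash
python3 - <<'E'
from h import *
bot.servo_line(HX+[0,0,260],speed=250)
bot.move_to([466,81.5,300],tool(0)); bot.dwell(.2); w=grab('wrist'); save(w,'w_tube')
P=cloud(w); m=np.hypot(P[...,0]-548,P[...,1]-81.5)<16; print('tube z',np.percentile(P[m][:,2],[5,25,50,75,95]).round())
# pixel of mouth foot
v,u=np.where(m&(P[...,2]<115)); print(u.min(),u.max(),v.min(),v.max())
cu,cv=int(u.mean()),int(v.mean()); cv2.imwrite('pics/tube.png',cv2.resize(cv2.convertScaleAbs(w['image'][max(cv-60,0):cv+60,max(cu-70,0):cu+70],alpha=1.6),(700,600),interpolation=cv2.INTER_CUBIC))
print(bot.read_state()['clock'])
E
```

```text
tube z [ 51.  60. 453. 453. 453.]
266 291 91 118
34.725
```

View pics/tube.png

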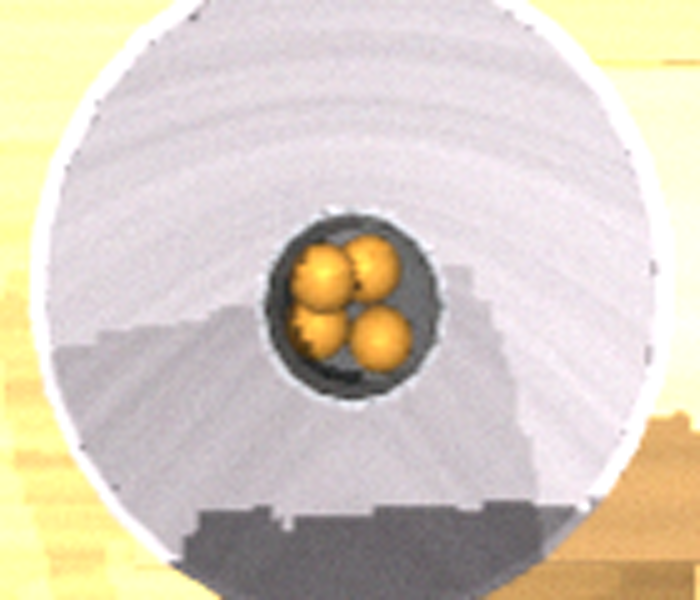

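All four knobs lie at the bottom of the tube, at (345,305) in the crop. Now the label.

```bash
python3 - <<'E'
from h import *
c=load('c_lip'); a=atz(c,245.5,213.75,38); b=atz(c,328.7,213.75,38); print('lip ends',a.round(1),b.round(1))
L=np.array([439,317.7,0]); yl=np.radians(71.9); q=tool(yl)
bot.move_to([400,250,240],q); bot.move_to(L+[0,0,160],q); bot.move_gripper(35,100)
print('hit',bot.servo_line(L+[0,0,73],speed=90,until_force=8))
bot.move_gripper(0,100); s=bot.read_state(); print(s['grip_width'],s['grip_force'],s['ee_pos'],s['clock'])
bot.servo_line(L+[0,0,110],speed=70); bot.servo_line(L+[0,0,245],speed=200)
ys=np.radians(90.45); y=(a[1]+b[1])/2
bot.servo_line([479.6,y,245],tool(ys),speed=200); bot.servo_line([479.6,y,135],speed=150)
bot.dwell(.3); s=bot.read_state(); print(s['ee_pos'],s['ft_force'],s['grip_width'],s['clock'])
t=grab('wrist'); save(t,'w_place'); v=grab('side'); save(v,'s_place')
for n in('w_place','s_place'):
    cc=load(n); P=cloud(cc); m=(cc['depth']>0)&(abs(P[...,0]-480)<25)&(abs(P[...,1]-y)<45)&(P[...,2]>58)&(P[...,2]<105)
    Q=P[m]; print(n,len(Q)); 
    if len(Q)>5: print(cv2.minAreaRect(Q[:,:2].astype(np.float32)),Q.min(0).round(1),Q.max(0).round(1))
cv2.imwrite('pics/place.png',np.hstack([cv2.resize(v['image'][170:290,240:360],(400,400),interpolation=cv2.INTER_CUBIC),cv2.resize(t['image'],(400,400))]))
E
```

```text
lip ends [472.1 -55.2  38. ] [ 471.9 -144.1   38. ]
hit False
1.9021111769011918 80.5955708026886 [439.293006   317.81028827  73.57298882] 37.8917
[479.77460311 -99.70355578 135.44705597] [-0.86346103 -0.34821217 -0.60846516] 1.7012982757143964 42.825
w_place 93
((478.8406677246094, -64.74276733398438), (4.975221633911133, 1.2362074851989746), 4.600712776184082) [476.4 -65.6  68.6] [481.4 -64.2 105. ]
s_place 73
((478.62176513671875, -100.10556030273438), (5.460181713104248, 77.29822540283203), 4.168458938598633) [ 477.1 -138.6   65.3] [483.6 -61.4 104.4]
```

View pics/place.png

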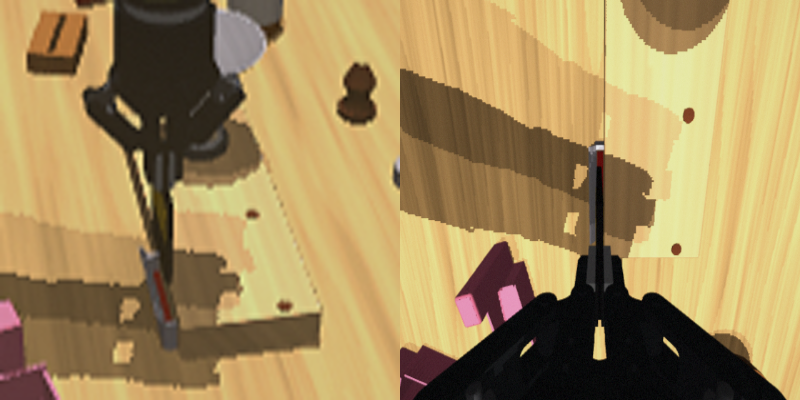

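The label hangs vertically over the lip channel, parallel to it, with the red strip visible behind the lip. Next I'll slide it down with a force guard.

```bash
python3 - <<'E'
from h import *
p=np.array([479.8,-99.7,0])
f0=bot.read_state()['ft_force']
h=bot.servo_line(p+[0,0,90],speed=40,until_force=8); s=bot.read_state(); print(h,s['ee_pos'],(s['ft_force']-f0).round(1),s['clock'])
if not h:
    z=86
    while z>68:
        bot.servo_line(p+[0,0,z],speed=15); s=bot.read_state(); f=s['ft_force']-f0; print(z,s['ee_pos'].round(1),f.round(1),s['grip_width'].round(1))
        if f[2]>22: break
        z-=1
    bot.dwell(.5); s=bot.read_state(); print(s['ee_pos'],s['ft_force']-f0,s['grip_force'],s['clock'])
E
```

```text
False [479.95687731 -99.74912178  90.26649561] [-0.6 -1.7  1.1] 44.2Traceback (most recent call last):
  File "<stdin>", line 8, in <module>
AttributeError: 'float' object has no attribute 'round'
```

```bash
python3 - <<'E'
from h import *
p=np.array([479.8,-99.7,0]); f0=np.array([-.86,-.35,-.61]); z=85
while z>68:
    bot.servo_line(p+[0,0,z],speed=15); s=bot.read_state(); f=s['ft_force']-f0; print(z,s['ee_pos'].round(1),f.round(1))
    if f[2]>22: break
    z-=1
bot.dwell(.5); s=bot.read_state(); print(s['ee_pos'],s['ft_force']-f0,s['grip_force'],s['clock'])
c=grab('side'); cv2.imwrite('pics/end.png',cv2.resize(c['image'][190:310,240:360],(500,500),interpolation=cv2.INTER_CUBIC))
E
```

```text
85 [479.8 -99.7  85. ] [0.4 0.5 0.3]
84 [480.  -99.8  84.2] [0.6 0.2 3.9]
83 [480.  -99.8  83.2] [1.2 0.2 4.9]
82 [480.  -99.8  82.2] [0.7 0.9 6.7]
81 [480.  -99.7  81.3] [0.4 0.7 7.5]
80 [480.1 -99.8  80.4] [ 0.6 -0.2  8.9]
79 [480.2 -99.8  79.5] [0.1 0.2 9.9]
78 [480.3 -99.8  78.6] [ 0.5 -0.2 11. ]
77 [480.4 -99.9  77.7] [ 1.   0.7 11.4]
76 [480.5 -99.9  76.9] [ 0.5  0.3 13.2]
75 [481.  -99.9  76.4] [ 0.   0.9 18.7]
74 [ 481.7 -100.1   76.3] [ 0.6  1.4 25.8]
[ 481.67695134 -100.06145907   76.30707289] [ 0.47218457  2.16629317 25.87345861] 82.82210449688137 48.1167
```

View pics/end.png

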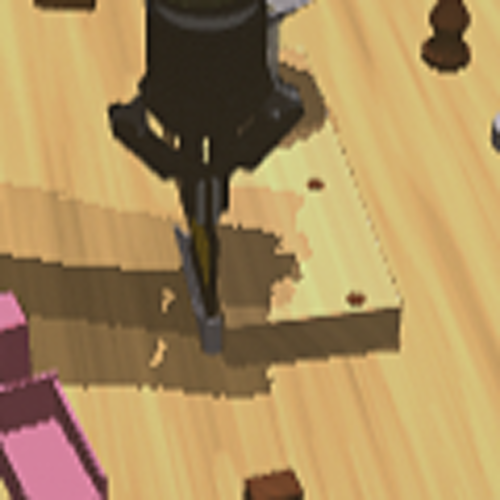

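The final picture shows the label seated behind the lip at (208,270). The force followed the spring curve and then rose sharply at the stop, to 26 N. Handing in.

```bash
python3 -c "
from rig import bot
print(bot.finish_job())"
```

```text
the job is handed in; nothing more can be done
None
```

I handed the job in at about 48 s: all four knobs are in the tube, the scoop is upright on the bench and let go, and the label holder is gripped and pressed fully home at about 26 N; the hand-in gave no verdict.

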